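# Thumb planes into their fitted case

### The job

I am about to carve: get the thumb planes' case ready for me. It is one of the two closed wooden cases, the one with three empty recesses (the other is full of sharpening stones): open it, set each of the three brass planes sole down, fully home in the recess of its own size, without letting it fall, and leave the case open. Do not disturb the other things on the bench.

Things in the scene. Friction and masses are not known exactly. Their poses are not given: they have to be found in the camera images.
- plane_large: large thumb plane: brass, 62 mm long (x) with round ends, 32 mm wide (y), on its sole. Origin: centre of the sole, z up. Grip across y on the side cheeks, flat over the middle 36 mm, up to 26 mm above the sole; the iron between them rises to 36 mm. The lowest 4 mm of the sole are 2.5 mm smaller all round. Fits its recess either way round. About 200 g. The planes differ only in size.
- plane_medium: medium thumb plane: brass, 50 mm long (x) with round ends, 26 mm wide (y), on its sole. Origin: centre of the sole, z up. Grip across y on the side cheeks, flat over the middle 29 mm, up to 26 mm above the sole; the iron between them rises to 36 mm. The lowest 4 mm of the sole are 2.5 mm smaller all round. Fits its recess either way round. About 130 g. The planes differ only in size.
- plane_small: small thumb plane: brass, 40 mm long (x) with round ends, 20 mm wide (y), on its sole. Origin: centre of the sole, z up. Grip across y on the side cheeks, flat over the middle 23 mm, up to 26 mm above the sole; the iron between them rises to 36 mm. The lowest 4 mm of the sole are 2.5 mm smaller all round. Fits its recess either way round. About 85 g. The planes differ only in size.
- recess_large (a point): centre of the floor of the large plane's rectangular recess, 68 mm long (along the case's x) by 38 mm wide, 12 mm deep with a dark lined floor, in the tray of plane_case. Axes as plane_case.
- recess_medium (a point): centre of the floor of the medium plane's rectangular recess, 56 mm long (along the case's x) by 32 mm wide, 12 mm deep with a dark lined floor, in the tray of plane_case. Axes as plane_case.
- recess_small (a point): centre of the floor of the small plane's rectangular recess, 46 mm long (along the case's x) by 26 mm wide, 12 mm deep with a dark lined floor, in the tray of plane_case. Axes as plane_case.
- plane_case: dark wooden case, shut, fixed; 130 mm deep (x), 206 wide (y), 58 high without lid, walls 8 mm. Origin: centre of the underside; front towards its -x, hinge along the far (+x) top edge. Inside, a tray's top lies 28 mm above the bench with three empty recesses, floors 16 mm above the bench, centres at x = -12, y = +52 (large), -6 (medium), -58 mm (small); 27 mm free beside each plane.
- stone_case: a second case, outside exactly like plane_case in look, size and frame, also shut and fixed; inside, its tray is filled by two bench stones and has no recesses for planes. Which of the two stands left and which right varies.
- plane_case_lid (a joint): lid angle of plane_case in rad: 0 shut, grows as it opens, 1.57 upright, stop at 1.85. A stiff hinge: the lid stays wherever it is left, about 2.5 N at the knob moves it.
- plane_case_knob (a point): grip point of the knob on the lid of plane_case: round brass knob, 24 mm across, its head 23 to 41 mm above the lid's top face (lid 8 mm thick), this point 30 mm above it, on the middle line, 112 mm from the hinge line, 18 mm behind the lid's front edge. Moves with the lid; z along the knob.
- plane_case_hinge (a point): middle of the hinge line of plane_case's lid, 58 mm above the bench; the line runs along the case's y and the lid opens away from the case's front.
- stone_case_lid (a joint): lid angle of stone_case, same kind of hinge.
- stone_case_knob (a point): grip point of the knob on the lid of stone_case: round brass knob, 24 mm across, its head 23 to 41 mm above the lid's top face (lid 8 mm thick), this point 30 mm above it, on the middle line, 112 mm from the hinge line, 18 mm behind the lid's front edge. Moves with the lid; z along the knob.
- stone_case_hinge (a point): middle of the hinge line of stone_case's lid, 58 mm above the bench; the line runs along the case's y and the lid opens away from the case's front.
- steel_weight: dark steel glue-up weight, 38 mm across, 46 mm tall with its knob, standing among the planes; not part of the job. Origin at the underside, in the middle (z up).
- glue_jar: small amber jar with a steel cap, 40 mm across, 50 mm tall, standing among the planes; not part of the job. Origin at the underside, in the middle (z up).
- cork_block: cork sanding block 44 x 30 x 24 mm, lying among the planes; not part of the job. Origin at the underside, in the middle (z up).
- gouge: palm gouge, 210 mm long, 31 mm high, wooden handle, lying behind the planes along its x, the handle's end at x = -115 mm; not part of the job. Origin on the underside where the blade leaves the handle.
- spokeshave: spokeshave 230 mm long along its y, 28 mm high, lying behind the work area on the left; not part of the job. Origin at the underside, in the middle (z up).
- mallet: carver's wooden mallet, 207 mm long along its x, 72 mm thick, lying at the right of the bench; not part of the job. Origin at the underside, in the middle (z up).
- marking_gauge: wooden marking gauge, 190 mm long along its y, 66 mm high, lying behind the work area on the right; not part of the job. Origin at the underside, in the middle (z up).
Mind the look-alikes: they are no part of the job. What is shaped like the plane_small but blue is not meant.

How it is judged:
On the way, in this order (a step that is already met when the one before it is completed fails the run):
1. the lid of the plane case is opened (beyond 1.0 rad) (value of joint plane_case_lid above 1 rad), for 0.2 s.
2. all three planes sit in their own recesses (x of plane_large in the frame of recess_large between -0.006 and 0.006 m and y of plane_large in the frame of recess_large between -0.006 and 0.006 m and z of plane_large in the frame of recess_large below 0.003 m and angle between each of plane_large, plane_medium, plane_small's own z axis and vertical below 0.12 rad and x of plane_medium in the frame of recess_medium between -0.006 and 0.006 m and y of plane_medium in the frame of recess_medium between -0.006 and 0.006 m and z of plane_medium in the frame of recess_medium below 0.003 m and x of plane_small in the frame of recess_small between -0.006 and 0.006 m and y of plane_small in the frame of recess_small between -0.006 and 0.006 m and z of plane_small in the frame of recess_small below 0.003 m), for 0.2 s.
At the end, for the whole second after the job is handed in: Each plane stands sole down (within 0.12 rad) at rest on the floor of its own recess (origin within 6 mm of the recess centre along and across it, and not more than 3 mm above its floor), and the lid of the plane case is left standing open (beyond 1.0 rad) (all of step 2 and value of joint plane_case_lid above 1 rad and linear speed of each of plane_large, plane_medium, plane_small below 0.02 m/s); the robot touches nothing.
It fails at once if the large plane is let fall (more than about 25 mm) (contact force between the fingers and plane_large below 0.02 N and linear speed of plane_large above 0.7 m/s).
It fails at once if the medium plane is let fall (more than about 25 mm) (contact force between the fingers and plane_medium below 0.02 N and linear speed of plane_medium above 0.7 m/s).
It fails at once if the small plane is let fall (more than about 25 mm) (contact force between the fingers and plane_small below 0.02 N and linear speed of plane_small above 0.7 m/s).
It fails at once if one of the bystanders (weight, jar, cork block, gouge, spokeshave, mallet, marking gauge) is moved more than 30 mm (distance of any of steel_weight, glue_jar, cork_block, gouge, spokeshave, mallet, marking_gauge from where it was at the start of the episode above 0.03 m).
It also fails if it takes over 72 s, if anything falls off the work surface, if the arm or the gripper's body presses on something with over 40 N, if the wrist force passes 120 N, or if a joint passes its speed limit or range.

### The arm

A 6-joint arm with a two-finger parallel gripper is mounted at the origin on the work surface. World frame = base frame: x ahead of the robot, y to its left, z up, the work surface at z = 0. Lengths are in m, angles in rad, forces in N, time in s.
With the tool pointing down it reaches from about 0.3 to 0.85 m from the base axis. Payload 5.4 kg.
Tool frame: the origin (TCP) lies at the very end of the fingers, on their centre line; the grasp point (between the pads) lies 19 mm behind it (grip_point_offset is the distance from the TCP to the grasp point, in m); z points along the fingers, y is the line along which they close (so a half turn about z gives the same grasp; the last joint's range is limited). The gripper opens to 85 mm and grips with 20 to 120 N. Pads are 22 mm wide; open, the fingers measure 114 mm over their backs; the gripper's body (76 mm by 85 mm) begins 54 mm behind the grasp point. The pads swing forward as they close: fully open they stand 13 mm farther back than shut.
Start: joints at [-1.475, 0.158, 1.597, -0, 1.386, -0.21], TCP at [0.173, -0.548, 0.231] pointing down, gripper open.
Joint ranges: [-2.91, 2.91], [-0.94, 2.29], [0.18, 2.7], [-1.29, 4.43], [0.17, 2.64], [-3, 3]. Speed limits (rad/s): [2.57, 2.57, 3.14, 3.14, 3.14, 3.14].

### API

Orientations are given as a rotation vector (axis times angle).
In Python, from plant import * gives the robot as it stands.
- The arm moves only by the shell command python3 -m creep 'ROWS'. ROWS is a JSON object of lists of equal length, an entry for each row: "dp": the shift along the tool's x, y, z in mm, a list of three; "angular": the turn, a rotation vector about the tool's x, y, z in degrees, a list of three; "grip": the opening, from -1 (shut) to 1 (fully open). A call has 1 to 12 rows; each row is the pose to reach, as a shift and turn from the pose commanded when the call began, along the tool's axes at that moment; what a row does not reach only later rows make up. A row lasts 1/8 s, in which the tool goes at most 62.5 mm and 10.7 degrees, less where a joint would pass 70% of its speed; a pose out of reach is approached as far as the arm can. A call with a gripper value outside its range is refused whole. The fingers move at their own pace and stop on an object; the grip force is fixed at half the most. Time passes only in rows, so rows that repeat a pose let the fingers close. It gives the time, the measured TCP pose, the force, the opening and the grip force at its end, in the units of the state.
- state(): the state, without advancing time (a new reading comes with each control period).
- read_camera(name): name is "scene" or "top" or "wrist"; returns (picture, depth): 400x640x3 uint8, blue, green, red; 400x640 float32, m along the optical axis (not along the pixel's ray), 0 where there is no reading.
- camera_info(name): a dict with "mtx" (3x3 intrinsics, pixels), "origin" and "attitude" of the camera in the world; the wrist camera has in their place "mount" (4x4, takes a point from camera to tool coordinates, whose origin is the TCP and whose axes are the flange's). Camera axes: x right, y down, z forward; pixel columns grow to the right and rows downward; lengths in m; the calibration is good to about 2 mm. A picture is of the moment at which its call begins: read the wrist's pose just before it. camera_info takes no time and is no camera call.
- hand_in(): hands the job in; it is judged then, once.
The state is a dict: "clock": time; "q": joint angles; "qvel": joint speeds; "tau": joint torques, N m; "tcp_pos": TCP position; "tcp_rot": TCP orientation; "ft_force": force on the tool from outside, world axes, zero at the start; "wrist_torque": the same for the moment, N m; "width": opening from 0.0 (shut) to 1.0 (fully open); "grasp_force": force on a finger pad.
Only numpy, scipy, OpenCV 4.12 (cv2) and the standard library are available. Lean on these libraries where they do the work, as an engineer would, in place of code of your own. Each camera call takes 0.05 s, during which the arm holds its last target. There are 200 camera calls.

## Working session

There is one attempt and no reset: what is moved stays moved. The work goes in short steps, Python scripts to look and compute and a shell command to move; the robot and the scene stay as the last step left them, time stands still between calls to the robot, and variables do not carry over. Pictures are saved under pics/ and viewed, at most 10 in all, crops included, and the job is handed in when it is done.

```bash
ls; mkdir -p pics
python3 - <<'E'
from plant import *
import cv2,numpy as np
print(state())
for n in("scene","top"):
    p,d=read_camera(n); cv2.imwrite(f"pics/{n}0.png",p); np.savez(f"{n}0.npz",p=p,d=d)
    print(n,camera_info(n),(d>0).mean())
print(camera_info("wrist"))
E
```

```text
pics
{'clock': 0.0, 'q': array([-1.47512439e+00,  1.59074786e-01,  1.59827961e+00, -2.87417723e-05,
        1.38621432e+00, -2.10087785e-01]), 'qvel': array([ 0.00072125,  0.00088859, -0.00128868,  0.0006355 , -0.00056156,
        0.00039373]), 'tau': array([-4.54666242e-04, -3.95998335e+01, -3.31429875e+01, -2.14711372e-04,
        8.41447560e-03, -2.27087162e-05]), 'tcp_pos': array([ 0.17300201, -0.54769866,  0.23027873]), 'tcp_rot': array([-3.10299837e+00, -4.78125081e-01, -1.33092501e-04]), 'ft_force': array([-0.01485573, -0.65627135, -0.23528639]), 'wrist_torque': array([ 0.02336567, -0.02659299, -0.05063059]), 'grasp_force': 0.0, 'width': 1.0010071976088075}
scene {'mtx': array([[425.55315758,   0.        , 319.65666344],
       [  0.        , 425.55315758, 204.23092908],
       [  0.        ,   0.        ,   1.        ]]), 'origin': array([1.03633201, 0.47184427, 0.88715537]), 'attitude': array([-0.95845895, -2.55439636,  0.98234151])} 0.99570703125
top {'mtx': array([[378.6475205 ,   0.        , 317.49162023],
       [  0.        , 378.6475205 , 198.46741807],
       [  0.        ,   0.        ,   1.        ]]), 'origin': array([ 0.37191844, -0.07778009,  1.13991338]), 'attitude': array([-2.15911741,  2.13665323, -0.21056402])} 0.9960390625
{'mtx': array([[347.18509856,   0.        , 319.38616037],
       [  0.        , 347.18509856, 196.51253311],
       [  0.        ,   0.        ,   1.        ]]), 'mount': array([[-2.11470848e-04, -9.49571839e-01, -3.13549483e-01,
         8.00279855e-02],
       [ 9.99999884e-01, -3.36570035e-04,  3.44847015e-04,
        -6.51585106e-04],
       [-4.32988375e-04, -3.13549374e-01,  9.49571800e-01,
        -1.42132244e-01],
       [ 0.00000000e+00,  0.00000000e+00,  0.00000000e+00,
         1.00000000e+00]])}
```

View pics/scene0.png

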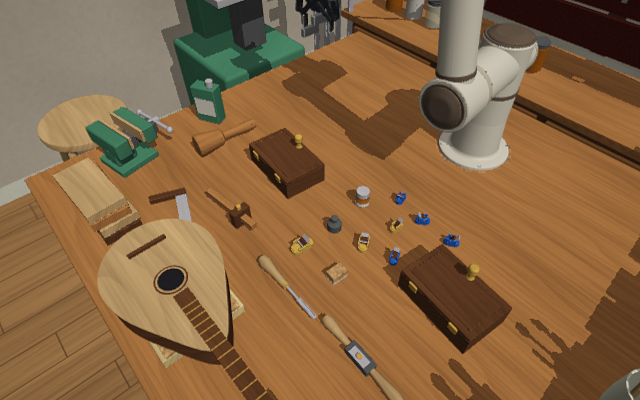

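View pics/top0.png

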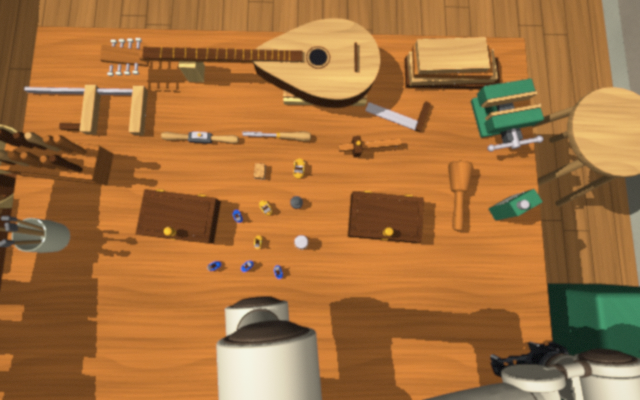

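Scene: cases at (287,160) and (455,293), brass planes at (301,243), (363,241), (396,225), blue look-alikes beside them. Top: cases at (178,217) and (386,217), knobs at (169,231) and (389,231); brass planes at (299,169) large, (265,208), (258,242); weight (296,202), jar (302,242), cork (260,171).

```bash
cat > h.py <<'E'
import numpy as np,cv2
from scipy.spatial.transform import Rotation as R
from plant import *
def cam(n,st=None):
    c=camera_info(n); K=c["mtx"]
    if n!="wrist": return K,R.from_rotvec(c["attitude"]).as_matrix(),np.array(c["origin"])
    M=c["mount"]; Rt=R.from_rotvec(st["tcp_rot"]).as_matrix()
    return K,Rt@M[:3,:3],Rt@M[:3,3]+st["tcp_pos"]
def ray(C,uv):
    K,Rm,o=C; uv=np.atleast_2d(uv).astype(float)
    d=np.c_[(uv-K[:2,2])/[K[0,0],K[1,1]],np.ones(len(uv))]@Rm.T
    return o,d
def onz(C,uv,z):
    o,d=ray(C,uv); return o+d*((z-o[2])/d[:,2])[:,None]
def proj(C,P):
    K,Rm,o=C; p=(np.atleast_2d(P)-o)@Rm; p=p@K.T; return p[:,:2]/p[:,2:]
def tri(C1,u1,C2,u2):
    o1,d1=ray(C1,u1);o2,d2=ray(C2,u2);d1=d1[0];d2=d2[0]
    s=np.linalg.lstsq(np.c_[d1,-d2],o2-o1,rcond=None)[0]
    a,b=o1+s[0]*d1,o2+s[1]*d2; return (a+b)/2,np.linalg.norm(a-b)
def cloud(C,d,m):
    v,u=np.nonzero(m&(d>0)); o,r=ray(C,np.c_[u,v]); return o+r*d[v,u][:,None]
def brass(p,lo=(18,110,90),hi=(34,255,255)):
    return cv2.inRange(cv2.cvtColor(p,cv2.COLOR_BGR2HSV),lo,hi)
def blobs(m,amin=8):
    n,l,s,c=cv2.connectedComponentsWithStats(m); return [(s[i,4],c[i],l==i) for i in range(1,n) if s[i,4]>=amin]
E
python3 - <<'E'
from h import *
np.set_printoptions(precision=3,suppress=True)
CT,CS=cam("top"),cam("scene")
T=np.load("top0.npz");S=np.load("scene0.npz")
for n,I,C in(("top",T,CT),("scene",S,CS)):
    for a,c,m in blobs(brass(I["p"]),10):
        P=cloud(C,I["d"],m)
        q=np.median(P,0)
        if .15<q[0]<.75 and abs(q[1])<.5: print(n,a,c.round(1),q,P[:,2].max().round(3))
# case tops from top depth
d=T["d"];v,u=np.mgrid[:400,:640];o,r=ray(CT,np.c_[u.ravel(),v.ravel()])
P=(o+r*d.ravel()[:,None]).reshape(400,640,3)
for s in((130,230),(340,435)):
    m=(P[...,2]>.058)&(P[...,2]<.074)&(u>s[0])&(u<s[1])&(v>180)&(v<255)
    b=max(blobs(m.astype(np.uint8)*255),key=lambda b:b[0])[2]
    q=P[b]; (c,sz,ang)=cv2.minAreaRect((q[:,:2]*1000).astype(np.float32)); print(c,sz,ang,np.median(q[:,2]))
m=(P[...,2]>.012)&(P[...,2]<.06)&(P[...,0]>.15)&(P[...,0]<.62)&(P[...,1]>-.16)&(P[...,1]<.17)
for a,c,b in blobs(m.astype(np.uint8)*255): print("obj",a,c.round(),P[b].mean(0),P[b][:,2].max().round(3))
E
```

```text
top 12 [165.6 134.8] [0.749 0.353 0.025] 0.029
top 63 [224.9 138. ] [0.743 0.173 0.024] 0.029
top 20 [358.  142.9] [ 0.722 -0.227  0.066] 0.072
top 125 [299.1 167.9] [ 0.659 -0.053  0.018] 0.033
top 15 [160.1 190.1] [0.572 0.342 0.062] 0.072
top 11 [201.4 195.2] [0.559 0.222 0.061] 0.068
top 66 [263.2 204.6] [0.541 0.054 0.018] 0.03
top 21 [269.1 212.3] [0.516 0.034 0.017] 0.021
top 93 [168.8 231.2] [0.451 0.294 0.105] 0.111
top 79 [388.  231.3] [ 0.457 -0.302  0.106] 0.112
top 63 [258.  240.4] [0.434 0.062 0.019] 0.03
scene 86 [298.2 140.2] [ 0.461 -0.298  0.098] 0.111
scene 23 [255.7 154.4] [ 0.567 -0.366  0.06 ] 0.064
scene 21 [277.3 177. ] [ 0.578 -0.248  0.06 ] 0.063
scene 26 [238.2 206.5] [ 0.723 -0.224  0.063] 0.07
scene 94 [395.4 227.1] [0.437 0.071 0.017] 0.03
scene 108 [362.8 245.4] [0.543 0.055 0.016] 0.029
scene 210 [300.3 246.8] [ 0.666 -0.044  0.016] 0.028
scene 145 [472.8 271.6] [0.458 0.301 0.103] 0.11
scene 35 [412.9 285.7] [0.56  0.228 0.059] 0.063
scene 208 [335.6 328.9] [0.746 0.176 0.022] 0.029
scene 36 [452.8 326.7] [0.573 0.346 0.061] 0.064
(500.4697570800781, 291.5258483886719) (207.22129821777344, 135.4136199951172) 84.02436828613281 0.0680534738990064
(506.252685546875, -307.8606872558594) (206.2611083984375, 133.7872772216797) 85.20608520507812 0.0685575154849758
obj 133 [296. 202.] [ 0.547 -0.046  0.031] 0.05
obj 123 [265. 207.] [0.53  0.045 0.023] 0.038
obj 86 [237. 216.] [0.504 0.127 0.023] 0.039
obj 86 [257. 242.] [0.428 0.064 0.024] 0.038
obj 145 [301. 242.] [ 0.428 -0.063  0.047] 0.056
obj 88 [246. 266.] [0.36  0.094 0.024] 0.037
obj 86 [278. 272.] [0.343 0.003 0.023] 0.041
```

```bash
cat >> h.py <<'E'
def Rd(yaw,tilt=0):  # tool down, tool x at yaw (deg); tilt (deg) leans the gripper's body towards tool x
    return R.from_euler("z",yaw,degrees=True)*R.from_euler("y",tilt,degrees=True)*R.from_euler("x",180,degrees=True)
def go(targets):
    s=state(); R0=R.from_rotvec(s["tcp_rot"]); p0=s["tcp_pos"]
    for p,yaw,t in targets:
        dp=R0.inv().apply(np.array(p)-p0)*1000; a=np.degrees((R0.inv()*Rd(yaw,t)).as_rotvec())
        print("dp",dp.round(1).tolist(),"ang",a.round(1).tolist())
def lid(hinge,yaw,th,tilt,off=.019):  # TCP for knob at lid angle th
    x=-.112*np.cos(th)+.038*np.sin(th); z=.112*np.sin(th)+.038*np.cos(th)
    k=np.array(hinge)+R.from_euler("z",yaw,degrees=True).apply([x,0,z])
    return (k+Rd(yaw,tilt).apply([0,0,off]),yaw,tilt)
E
python3 - <<'E'
from h import *
CT,CS=cam("top"),cam("scene")
print(tri(CT,[388,231.3],CS,[298.2,140.2]),tri(CT,[168.8,231.2],CS,[472.8,271.6]))
go([((.459,-.302,.15),-5,0),((.459,-.302,.077),-5,0)])
E
```

```text
(array([ 0.45738012, -0.30474568,  0.08947775]), np.float64(0.0019930024790033246)) (array([0.45203541, 0.29910205, 0.08955495]), np.float64(0.00012961867002416738))
dp [346.7, -148.1, 80.8] ang [-0.1, -0.0, 22.5]
dp [346.6, -148.0, 153.8] ang [-0.1, -0.0, 22.5]
```

```bash
python3 -m creep '{"dp":[[60,-25,0],[118,-50,10],[176,-75,25],[234,-100,40],[292,-125,60],[346,-148,80],[346,-148,80],[346,-148,110],[346,-148,140],[346,-148,153],[346,-148,153]],"angular":[[0,0,7],[0,0,14],[0,0,22],[0,0,22.5],[0,0,22.5],[0,0,22.5],[0,0,22.5],[0,0,22.5],[0,0,22.5],[0,0,22.5],[0,0,22.5]],"grip":[0.2,0.2,0.2,0.2,0.2,0.2,0.2,0.2,0.2,0.2,0.2]}'
python3 - <<'E'
from h import *
s=state();p,d=read_camera("wrist");cv2.imwrite("pics/w1.png",p);print(s["tcp_pos"],s["width"],s["ft_force"]);np.savez("w1.npz",p=p,d=d,tp=s["tcp_pos"],tr=s["tcp_rot"])
E
```

```text
clock: 1.48
tcp_pos: [0.4578, -0.3031, 0.0778]
tcp_rot: [-3.138, 0.138, 0.002]
ft_force: [0.1, 1.0, 0.1]
width: 0.597
grasp_force: 0.0
[ 0.45777308 -0.30308292  0.07776629] 0.5966647961210829 [0.05231906 1.026014   0.07746648]
```

View pics/w1.png

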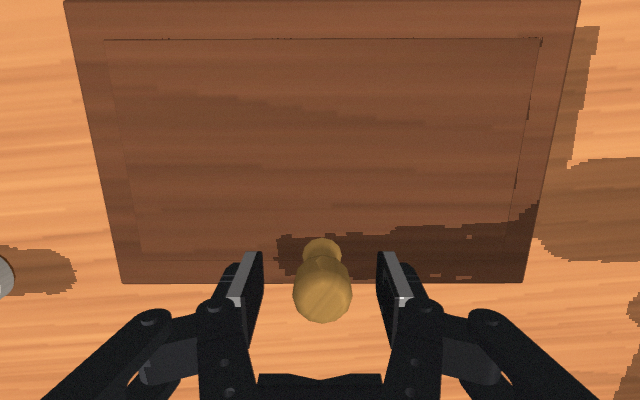

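Knob at (323,300) lies between the fingers (245/395), lid edges parallel to image axes so yaw is right. I close and raise the lid.

Run:
```python
from h import *
D=np.load("w1.npz");C=cam("wrist",dict(tcp_pos=D["tp"],tcp_rot=D["tr"]))
print("knob",onz(C,[323,301],.107)); print("lid corners",onz(C,[[65,0],[580,0],[523,283],[121,283]],.066).round(4))
k=np.array([.458,-.303,.096]); h=k+R.from_euler("z",-5,degrees=True).apply([.112,0,-.038]);print("hinge",h)
go([lid(h,-5,t,min(30,20*t)) for t in np.r_[.0,.12:1.08:.12]])
```

```text
knob [[ 0.45844476 -0.30417099  0.107     ]]
lid corners [[ 0.5765 -0.2128  0.066 ]
 [ 0.5588 -0.4144  0.066 ]
 [ 0.4315 -0.4043  0.066 ]
 [ 0.4494 -0.2006  0.066 ]]
hinge [ 0.56957381 -0.31276144  0.058     ]
dp [-0.5, -0.6, 1.9] ang [0.0, -0.0, -0.0]
dp [4.0, -0.6, -11.3] ang [0.0, -2.4, -0.0]
dp [10.1, -0.6, -23.7] ang [0.0, -4.8, -0.0]
dp [17.7, -0.6, -35.3] ang [0.0, -7.2, -0.0]
dp [26.5, -0.6, -45.8] ang [0.0, -9.6, -0.0]
dp [36.5, -0.6, -55.1] ang [0.0, -12.0, -0.0]
dp [47.6, -0.6, -63.1] ang [0.0, -14.4, -0.0]
dp [59.5, -0.6, -69.7] ang [0.0, -16.8, -0.0]
dp [72.1, -0.6, -74.7] ang [0.0, -19.2, -0.0]
dp [85.2, -0.6, -78.1] ang [0.0, -21.6, -0.0]
```

```bash
python3 -m creep '{"dp":[[0,0,2],[0,0,2],[0,0,2],[4,0,-11],[10,0,-24],[18,0,-35],[26,0,-46],[36,0,-55],[48,0,-63],[59,0,-70],[72,0,-75],[85,0,-78]],"angular":[[0,0,0],[0,0,0],[0,0,0],[0,-2.4,0],[0,-4.8,0],[0,-7.2,0],[0,-9.6,0],[0,-12,0],[0,-14.4,0],[0,-16.8,0],[0,-19.2,0],[0,-21.6,0]],"grip":[-1,-1,-1,-1,-1,-1,-1,-1,-1,-1,-1,-1]}'
python3 - <<'E'
from h import *
s=state();p,d=read_camera("top");np.savez("t1.npz",p=p,d=d)
cv2.imwrite("pics/t1.png",cv2.resize(p[160:280,330:450],None,fx=5,fy=5))
h=np.array([.5696,-.3128,.058])
go([lid(h,-5,t,min(30,20*t)) for t in (1.08,1.2,1.32,1.44,1.56,1.68,1.8)])
E
```

```text
clock: 3.02
tcp_pos: [0.542, -0.3112, 0.1566]
tcp_rot: [-3.066, 0.135, 0.593]
ft_force: [-4.7, -4.9, -0.1]
width: 0.255
grasp_force: 59.8
dp [-0.2, -0.8, -0.1] ang [0.1, 0.3, -0.0]
dp [11.5, -0.8, -6.8] ang [0.1, -2.1, -0.0]
dp [24.0, -0.8, -11.9] ang [0.1, -4.5, -0.0]
dp [37.0, -0.8, -15.4] ang [0.1, -6.9, -0.0]
dp [50.6, -0.8, -17.3] ang [0.1, -8.1, -0.0]
dp [64.8, -0.8, -17.3] ang [0.1, -8.1, -0.0]
dp [78.9, -0.8, -15.7] ang [0.1, -8.1, -0.0]
```

View pics/t1.png

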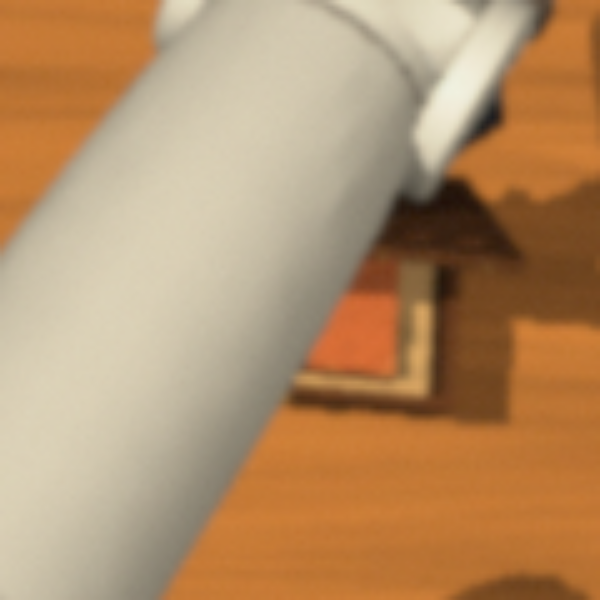

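The crop shows an orange stone filling the tray at (360,320): this is the stone case. I shut it again.

Run:
```python
from h import *
h=np.array([.5696,-.3128,.058])
go([lid(h,-5,t,min(30,20*t)) for t in np.arange(.96,-.01,-.12)])
```

```text
dp [-11.1, -0.8, 7.9] ang [0.1, 2.7, -0.0]
dp [-20.9, -0.8, 17.3] ang [0.1, 5.1, -0.0]
dp [-29.5, -0.9, 27.8] ang [0.1, 7.5, -0.0]
dp [-36.8, -0.9, 39.3] ang [0.1, 9.9, -0.0]
dp [-42.6, -0.9, 51.7] ang [0.1, 12.3, -0.0]
dp [-46.9, -0.9, 64.8] ang [0.1, 14.7, -0.0]
dp [-49.6, -1.0, 78.3] ang [0.1, 17.1, 0.0]
dp [-50.6, -1.0, 92.2] ang [0.1, 19.5, 0.0]
dp [-49.9, -1.0, 106.1] ang [0.1, 21.9, 0.0]
```

```bash
python3 -m creep '{"dp":[[-11,0,8],[-21,0,17],[-29,0,28],[-37,0,39],[-43,0,52],[-47,0,65],[-50,0,78],[-51,0,92],[-50,0,106],[-50,0,106],[-50,0,106],[-67,0,62]],"angular":[[0,2.7,0],[0,5,0],[0,7.5,0],[0,10,0],[0,12.3,0],[0,14.7,0],[0,17.1,0],[0,19.5,0],[0,21.9,0],[0,21.9,0],[0,21.9,0],[0,21.9,0]],"grip":[-1,-1,-1,-1,-1,-1,-1,-1,-1,0.2,0.2,0.2]}'
python3 - <<'E'
from h import *
k=np.array([.453,.298,.077])
go([((.40,0,.20),-6,0),((.453,.298,.16),-6,0),(k,-6,0)])
E
```

```text
clock: 4.58
tcp_pos: [0.4562, -0.3003, 0.1199]
tcp_rot: [-3.132, 0.136, 0.003]
ft_force: [0.3, -0.5, 0.4]
width: 0.598
grasp_force: 0.0
dp [-82.1, -294.9, -78.0] ang [-0.4, 0.1, 1.0]
dp [-55.0, -596.1, -36.1] ang [-0.4, 0.1, 1.0]
dp [-54.8, -595.5, 46.9] ang [-0.4, 0.1, 1.0]
```

```bash
python3 -m creep '{"dp":[[2,-40,-45],[6,-95,-75],[10,-150,-105],[14,-205,-135],[18,-255,-160],[18,-303,-160],[18,-303,-160],[18,-303,-160]],"angular":[[0,0,0],[0,0,0],[0,0,0],[0,0,1],[0,0,1],[0,0,1],[0,0,1],[0,0,1]],"grip":[0.2,0.2,0.2,0.2,0.2,0.2,0.2,0.2]}'
python3 - <<'E'
from h import *
s=state();p,d=read_camera("wrist");cv2.imwrite("pics/w2.png",p);np.savez("w2.npz",p=p,d=d,tp=s["tcp_pos"],tr=s["tcp_rot"])
go([((.453,.298,.20),-6,0),((.453,.298,.077),-6,0)])
E
```

```text
clock: 5.58
tcp_pos: [0.5016, -0.0028, 0.2832]
tcp_rot: [3.137, -0.163, 0.007]
ft_force: [-0.0, -0.2, -0.8]
width: 0.598
grasp_force: 0.0
dp [-80.3, -294.6, 82.7] ang [0.0, -0.3, -0.0]
dp [-80.8, -294.6, 205.7] ang [0.0, -0.3, -0.0]
```

View pics/w2.png

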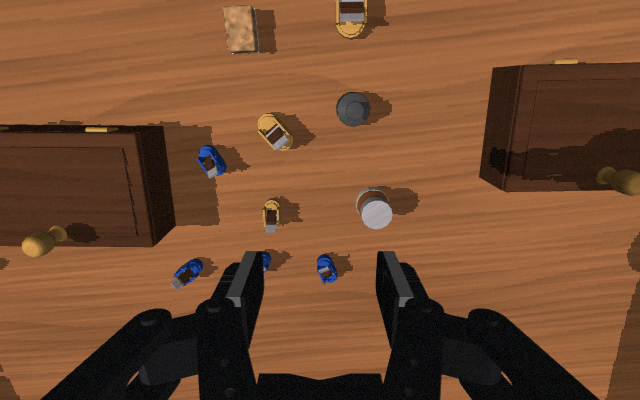

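Planes: large at (351,10, cut off), medium (275,132) slanted, small (271,215); left case knob at (40,242). On to that knob, taking a second view of the planes later.

```bash
python3 -m creep '{"dp":[[-15,-55,10],[-30,-110,20],[-45,-165,35],[-60,-220,55],[-75,-270,75],[-80,-294,85],[-80,-294,125],[-80,-294,165],[-80,-294,200],[-80,-294,206],[-80,-294,206]],"angular":[[0,0,0],[0,0,0],[0,0,0],[0,0,0],[0,0,0],[0,0,0],[0,0,0],[0,0,0],[0,0,0],[0,0,0],[0,0,0]],"grip":[0.2,0.2,0.2,0.2,0.2,0.2,0.2,0.2,0.2,0.2,0.2]}'
python3 - <<'E'
from h import *
s=state();p,d=read_camera("wrist");C=cam("wrist",s);np.savez("w3.npz",p=p,d=d,tp=s["tcp_pos"],tr=s["tcp_rot"])
print(s["tcp_pos"])
m=brass(p)
for a,c,b in blobs(m,100): print(a,c,onz(C,c,.1),np.median(cloud(C,d,b),0))
k=np.r_[s["tcp_pos"][:2],.096]; h=k+R.from_euler("z",-6,degrees=True).apply([.112,0,-.038]);print("hinge",h)
go([lid(h,-6,t,min(25,15*t)) for t in np.r_[0:1.81:.12]])
E
```

```text
clock: 7.0
tcp_pos: [0.4547, 0.2974, 0.0776]
tcp_rot: [3.137, -0.166, 0.009]
ft_force: [0.1, 0.3, -0.1]
width: 0.601
grasp_force: 0.0
[0.45467244 0.29744579 0.07756056]
161 [174.95652174   0.99378882] [[0.56215193 0.33106697 0.1       ]] [0.57154827 0.34476808 0.06088042]
276 [468.68115942   2.01449275] [[0.55233309 0.24120945 0.1       ]] [0.55852748 0.22550522 0.06100565]
1115 [317.367713   275.95784753] [[0.46205585 0.29781878 0.1       ]] [0.46049154 0.29821835 0.10073643]
335 [331.85373134 308.47164179] [[0.44652793 0.29357805 0.1       ]] [0.4511243  0.29339917 0.10677352]
hinge [0.56605889 0.2857386  0.058     ]
dp [-0.6, 0.5, 1.5] ang [-0.1, -0.4, -0.0]
dp [4.3, 0.5, -11.6] ang [-0.1, -2.2, -0.0]
dp [10.7, 0.5, -24.0] ang [-0.1, -4.0, -0.0]
dp [18.5, 0.5, -35.5] ang [-0.1, -5.8, -0.0]
dp [27.6, 0.5, -45.9] ang [-0.1, -7.6, -0.0]
dp [37.9, 0.4, -55.1] ang [-0.1, -9.4, -0.0]
dp [49.2, 0.4, -62.9] ang [-0.1, -11.2, -0.0]
dp [61.3, 0.4, -69.3] ang [-0.1, -13.0, -0.0]
dp [74.2, 0.4, -74.1] ang [-0.1, -14.8, -0.0]
dp [87.4, 0.4, -77.3] ang [-0.1, -16.6, -0.0]
dp [101.0, 0.4, -78.9] ang [-0.1, -18.4, -0.0]
dp [114.6, 0.4, -78.7] ang [-0.1, -20.2, -0.0]
dp [128.1, 0.4, -76.9] ang [-0.1, -22.0, -0.0]
dp [141.2, 0.4, -73.4] ang [-0.1, -23.8, -0.0]
dp [153.9, 0.4, -68.4] ang [-0.1, -25.4, -0.0]
dp [166.3, 0.4, -61.5] ang [-0.1, -25.4, -0.0]
```

```bash
python3 -m creep '{"dp":[[0,0,1],[0,0,1],[4,0,-11],[11,0,-24],[18,0,-35],[28,0,-46],[38,0,-55],[49,0,-63],[61,0,-69],[74,0,-74],[87,0,-77],[101,0,-79]],"angular":[[0,0,0],[0,0,0],[0,-2,0],[0,-4,0],[0,-6,0],[0,-7.6,0],[0,-9.4,0],[0,-11.2,0],[0,-13,0],[0,-14.8,0],[0,-16.6,0],[0,-18.4,0]],"grip":[-1,-1,-1,-1,-1,-1,-1,-1,-1,-1,-1,-1]}'
python3 - <<'E'
from h import *
h=np.array([.566,.2857,.058])
go([lid(h,-6,t,min(25,15*t)) for t in np.r_[1.2:1.93:.12]])
E
```

```text
clock: 8.55
tcp_pos: [0.553, 0.286, 0.1576]
tcp_rot: [-3.084, 0.161, 0.498]
ft_force: [-3.8, -6.2, 1.8]
width: 0.253
grasp_force: 59.8
dp [1.6, -1.0, -1.1] ang [0.2, 0.4, -0.0]
dp [14.6, -1.0, -5.4] ang [0.2, -1.4, -0.0]
dp [27.9, -1.0, -8.0] ang [0.2, -3.2, -0.0]
dp [41.5, -1.0, -8.9] ang [0.2, -5.0, -0.0]
dp [55.1, -1.0, -8.2] ang [0.2, -6.6, -0.0]
dp [69.1, -1.0, -5.7] ang [0.2, -6.6, -0.0]
dp [82.6, -1.0, -1.6] ang [0.2, -6.6, -0.0]
```

```bash
python3 -m creep '{"dp":[[15,0,-5],[28,0,-8],[41,0,-9],[55,0,-8],[69,0,-5.5],[69,0,-5.5],[69,0,-5.5],[72,0,-35],[78,0,-85],[60,-5,-140],[10,5,-160]],"angular":[[0,-1.4,0],[0,-3,0],[0,-5,0],[0,-6.5,0],[0,-6.5,0],[0,-6.5,0],[0,-6.5,0],[0,-6.5,0],[0,-6,0],[0,4,0],[0,14,0]],"grip":[-1,-1,-1,-1,-1,0.2,0.2,0.2,0.2,0.2,0.2]}'
python3 - <<'E'
from h import *
s=state();print(s["tcp_pos"])
go([((.53,.16,.31),-6,0),((.45,.25,.31),-6,0)])
E
```

```text
clock: 9.93
tcp_pos: [0.6228, 0.2786, 0.3045]
tcp_rot: [-3.127, 0.164, 0.14]
ft_force: [0.1, 0.4, 2.8]
width: 0.599
grasp_force: 0.0
[0.62282093 0.27858623 0.30452288]
dp [-80.1, 127.7, 1.3] ang [-0.2, 5.1, -0.0]
dp [-168.7, 46.6, 9.5] ang [-0.2, 5.1, -0.0]
```

```bash
python3 -m creep '{"dp":[[-40,60,0],[-80,115,2],[-80,128,2],[-80,128,2]],"angular":[[0,4,0],[0,5,0],[0,5,0],[0,5,0]],"grip":[0.2,0.2,0.2,0.2]}'
python3 - <<'E'
from h import *
s=state();p,d=read_camera("wrist");cv2.imwrite("pics/w4.png",p);np.savez("w4.npz",p=p,d=d,tp=s["tcp_pos"],tr=s["tcp_rot"]);print(s["tcp_pos"])
E
```

```text
clock: 10.42
tcp_pos: [0.5267, 0.1582, 0.3082]
tcp_rot: [-3.136, 0.167, 0.018]
ft_force: [-0.2, 0.4, -0.2]
width: 0.6
grasp_force: 0.0
[0.52665628 0.15823498 0.30820652]
```

View pics/w4.png

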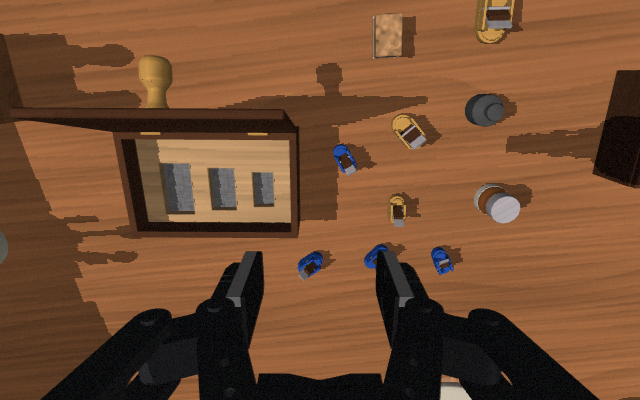

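Case open on the left; recesses large (179,188), medium (223,188), small (263,189); planes medium (408,132), small (398,210), large (495,18, near the border).

```bash
cat > m.py <<'E'
from h import *
def load(f):
    D=np.load(f); return D["p"],D["d"],cam("wrist",dict(tcp_pos=D["tp"],tcp_rot=D["tr"]))
def foot(p,d,C,ctr,rad=.045,z0=.008,z1=.05):
    v,u=np.mgrid[:400,:640];o,r=ray(C,np.c_[u.ravel(),v.ravel()]);P=(o+r*d.ravel()[:,None]).reshape(400,640,3)
    m=(P[...,2]>z0)&(P[...,2]<z1)&(np.hypot(P[...,0]-ctr[0],P[...,1]-ctr[1])<rad)
    Q=P[m]; c,s,a=cv2.minAreaRect((Q[:,:2]*1000).astype(np.float32))
    if s[0]<s[1]: s=s[::-1];a+=90
    return np.array(c).round(1),np.array(s).round(1),round((a+90)%180-90,1),Q[:,2].max().round(4),m
E
python3 - <<'E'
from m import *
w2,w4=load("w2.npz"),load("w4.npz")
for n,c in(("L",(.657,-.052)),("M",(.532,.046)),("S",(.43,.065))):
    for k,w in(("w2",w2),("w4",w4)):
        try:
            f=foot(*w,c); print(n,k,*f[:4])
        except Exception as e: print(n,k,e)
# iron tops / brass centroid two view
for n,c in(("M",(.532,.046)),("S",(.43,.065))):
    us=[]
    for w in(w2,w4):
        m=foot(*w,c)[4]; b=m.astype(np.uint8)*255; v,u=np.nonzero(m); us.append([u.mean(),v.mean()])
    print(n,"tri",tri(w2[2],us[0],w4[2],us[1]))
p,d,C=w4
g=cv2.cvtColor(p,cv2.COLOR_BGR2HSV); roi=np.zeros((400,640),np.uint8); roi[150:222,145:285]=255
m=((g[...,1]<70)&(roi>0)&(g[...,2]>60)).astype(np.uint8)*255
for a,c,b in blobs(m,150):
    Q=cloud(C,d,b); r=cv2.minAreaRect((Q[:,:2]*1000).astype(np.float32)); x0=np.nonzero(b)
    print("rec",a,c.round(1),np.median(Q,0).round(4),Q.mean(0).round(4),r)
v,u=np.nonzero(roi&~m); 
t=(roi>0)&(cv2.dilate(m,np.ones((7,7)))==0); Q=cloud(C,d,t); print("tray z",np.percentile(Q[:,2],[10,50,90]))
E
```

```text
L w2 [641.6 -50.1] [34.6 33.1] -5.9 0.0365
L w4 [646.5 -50.5] [44.4 33.5] -5.5 0.0369
M w2 [532.3  46.8] [49.  26.9] 32.8 0.0362
M w4 [532.3  47.4] [49.2 26.3] 35.7 0.0369
S w2 [430.9  65.1] [37.9 20.1] -5.3 0.0368
S w4 [430.1  65.6] [38.7 20. ] -5.6 0.0357
M tri (array([0.53267596, 0.04702652, 0.01500771]), np.float64(0.0008308889729889562))
S tri (array([0.4301158 , 0.06530818, 0.01762773]), np.float64(0.00016460122641963085))
rec 1175 [178.7 186.7] [0.4934 0.3469 0.016 ] [0.4928 0.3471 0.016 ] ((492.3786926269531, 347.402587890625), (34.795135498046875, 65.05045318603516), 84.0179672241211)
rec 831 [223.7 187.1] [0.4863 0.2886 0.016 ] [0.486  0.2887 0.016 ] ((485.7059631347656, 289.1543273925781), (29.795879364013672, 53.125267028808594), 83.8643798828125)
rec 563 [263.9 188. ] [0.479  0.2365 0.016 ] [0.4792 0.2366 0.016 ] ((478.73211669921875, 236.91526794433594), (24.547443389892578, 42.59077072143555), 82.66767120361328)
tray z [0.02646917 0.0274914  0.02855591]
```

Run:
```python
from h import *
go([((.4303,.0653,.08),-5.5,0),((.4303,.0653,.014),-5.5,0)])
```

```text
dp [-83.9, 103.6, 228.9] ang [-0.0, 0.7, -0.6]
dp [-83.1, 103.6, 294.9] ang [-0.0, 0.7, -0.6]
```

```bash
python3 -m creep '{"dp":[[-25,30,45],[-50,60,90],[-75,90,135],[-84,104,180],[-84,104,225],[-84,104,225],[-84,104,225]],"angular":[[0,0.7,-0.6],[0,0.7,-0.6],[0,0.7,-0.6],[0,0.7,-0.6],[0,0.7,-0.6],[0,0.7,-0.6],[0,0.7,-0.6]],"grip":[0.06,0.06,0.06,0.06,0.06,0.06,0.06]}'
python3 - <<'E'
from m import *
s=state();p,d=read_camera("wrist");C=cam("wrist",s)
print(s["tcp_pos"],foot(p,d,C,(.430,.065),rad=.027)[:4])
go([((.4303,.0653,.014),-5.5,0)])
E
```

```text
clock: 11.35
tcp_pos: [0.4318, 0.0649, 0.0849]
tcp_rot: [3.138, -0.147, 0.002]
ft_force: [-0.2, -0.2, -0.0]
width: 0.531
grasp_force: 0.0
[0.43178717 0.06486941 0.08493956] (array([431.6,  65.4]), array([36. , 20.2]), -4.9, np.float64(0.0361))
dp [-2.2, -0.4, 71.4] ang [0.0, -0.1, 0.1]
```

```bash
python3 -m creep '{"dp":[[-1,0,35],[-1,0,60],[-1,0,71],[-1,0,71],[-1,0,71],[-1,0,71],[-1,0,71]],"angular":[[0,0,0],[0,0,0],[0,0,0],[0,0,0],[0,0,0],[0,0,0],[0,0,0]],"grip":[0.06,0.06,0.06,0.06,-1,-1,-1]}'
python3 - <<'E'
from h import *
print(state()["tcp_pos"])
go([((.43,.065,.10),-6,0),((.481,.2356,.12),-6,0)])
E
```

```text
clock: 12.28
tcp_pos: [0.4304, 0.0644, 0.0137]
tcp_rot: [3.138, -0.149, 0.002]
ft_force: [-1.6, -0.2, 6.0]
width: 0.215
grasp_force: 60.0
[0.43035009 0.06442709 0.01367176]
dp [-0.3, -0.5, -86.3] ang [0.0, -0.1, 0.6]
dp [34.4, -175.2, -106.4] ang [0.0, -0.1, 0.6]
```

```bash
python3 -m creep '{"dp":[[0,0,-20],[0,0,-55],[0,0,-95],[8,-40,-106],[18,-90,-106],[27,-135,-106],[34,-170,-106],[34,-175,-106],[34,-175,-106],[34,-175,-106]],"angular":[[0,0,0],[0,0,0],[0,0,0],[0,0,0],[0,0,0.6],[0,0,0.6],[0,0,0.6],[0,0,0.6],[0,0,0.6],[0,0,0.6]],"grip":[-1,-1,-1,-1,-1,-1,-1,-1,-1,-1]}'
python3 - <<'E'
from m import *
s=state();p,d=read_camera("wrist");C=cam("wrist",s);cv2.imwrite("pics/w5.png",p);np.savez("w5.npz",p=p,d=d,tp=s["tcp_pos"],tr=s["tcp_rot"])
print(s["tcp_pos"],s["tcp_rot"],s["width"],s["grasp_force"])
go([((.481,.2356,.04),-6,0),((.481,.2356,.030),-6,0)])
E
```

```text
clock: 13.52
tcp_pos: [0.4791, 0.2346, 0.1179]
tcp_rot: [3.136, -0.167, -0.003]
ft_force: [-0.3, 0.4, -0.5]
width: 0.217
grasp_force: 59.3
[0.4791487  0.23462249 0.11794234] [ 3.13649056 -0.16663102 -0.00334279] 0.21671837341625536 59.26901143038776
dp [1.8, -1.2, 78.0] ang [0.0, 0.1, -0.1]
dp [1.8, -1.2, 88.0] ang [0.0, 0.1, -0.1]
```

View pics/w5.png

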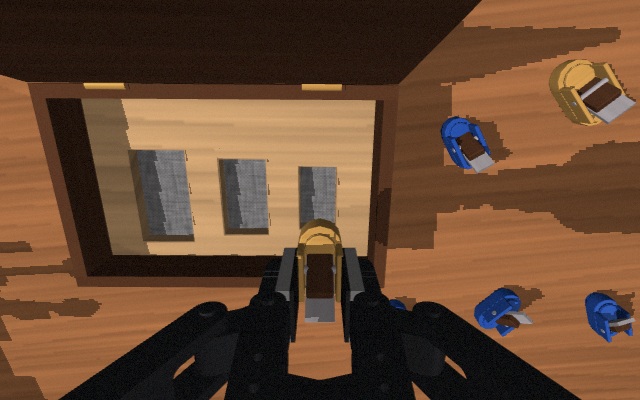

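Plane hangs straight in the fingers at (320,270), recess small at (318,196), medium (245,196), large (165,195).

Run:
```python
from m import *
p,d,C=load("w5.npz")
for n,q in(("L",[[133,150],[187,150],[195,241],[147,241]]),("M",[[219,158],[268,158],[270,235],[224,235]])):
    P=onz(C,q,.028);print(n,P.mean(0),np.linalg.norm(np.diff(P,axis=0),axis=1))
g=cv2.cvtColor(p,cv2.COLOR_BGR2HSV); roi=np.zeros((400,640),bool); roi[130:250,115:350]=1; roi[210:,280:]=0
m=((g[...,1]<70)&roi&(g[...,2]>50)&(g[...,2]<190)).astype(np.uint8)*255
for a,c,b in blobs(m,300):
    Q=cloud(C,d,b); print(a,c,np.median(Q[:,2]),cv2.minAreaRect((Q[:,:2]*1000).astype(np.float32)))
# case rim: dist of S recess sides at x upper end
print(onz(C,[[299,167],[336,167]],.028))
```

```text
L [0.49300986 0.342196   0.028     ] [0.03635024 0.06750049 0.03525045]
M [0.48671874 0.28655325 0.028     ] [0.0332468  0.05719204 0.03359926]
3873 [165.36586625 191.42266977] 0.015960043199802126 ((492.4111022949219, 347.7034606933594), (34.76205825805664, 65.79920196533203), 83.69093322753906)
2787 [245.92500897 192.95120201] 0.015991936159621273 ((485.3424072265625, 288.69268798828125), (30.510690689086914, 54.11660385131836), 83.73355102539062)
1484 [317.61792453 187.79986523] 0.016012086607342435 ((484.60736083984375, 235.58309936523438), (25.58343505859375, 33.3531379699707), 84.63993072509766)
[[0.50484991 0.24616136 0.028     ]
 [0.50215393 0.22097737 0.028     ]]
```

```bash
python3 -m creep '{"dp":[[1.5,-1,30],[1.5,-1,55],[1.5,-1,68],[1.5,-1,76],[1.5,-1,82],[1.5,-1,87],[1.5,-1,87]],"angular":[[0,0,0],[0,0,0],[0,0,0],[0,0,0],[0,0,0],[0,0,0],[0,0,0]],"grip":[-1,-1,-1,-1,-1,-1,-1]}'
```

```text
clock: 14.45
tcp_pos: [0.4808, 0.2364, 0.031]
tcp_rot: [3.137, -0.165, -0.003]
ft_force: [-0.4, 0.5, -1.7]
width: 0.219
grasp_force: 59.3
```

```bash
python3 -m creep '{"dp":[[0,0,1],[0,0,1],[0,0,1],[0,0,1],[0,0,-20],[0,0,-60],[0,0,-95],[0,0,-95]],"angular":[[0,0,0],[0,0,0],[0,0,0],[0,0,0],[0,0,0],[0,0,0],[0,0,0],[0,0,0]],"grip":[-1,-0.15,-0.15,-0.15,-0.15,-0.15,-0.1,0]}'
python3 - <<'E'
from m import *
s=state();p,d=read_camera("wrist");C=cam("wrist",s);np.savez("w6.npz",p=p,d=d,tp=s["tcp_pos"],tr=s["tcp_rot"])
print(foot(p,d,C,(.481,.2355),rad=.035,z0=.032,z1=.07)[:4])
go([((.532,.0468,.12),34,0),((.532,.0468,.014),34,0)])
E
```

```text
clock: 15.45
tcp_pos: [0.4835, 0.2371, 0.1295]
tcp_rot: [-3.135, 0.165, -0.008]
ft_force: [0.6, -0.5, 0.6]
width: 0.494
grasp_force: 0.0
(array([481. , 236.8]), array([32.4, 19.9]), -5.9, np.float64(0.0525))
dp [69.7, 183.6, 7.2] ang [-0.0, -0.1, -40.0]
dp [69.5, 183.7, 113.2] ang [-0.0, -0.1, -40.0]
```

```bash
python3 -m creep '{"dp":[[10,40,0],[28,85,0],[46,130,0],[62,170,0],[69,183,7],[69,183,45],[69,183,50],[69,183,50]],"angular":[[0,0,-5],[0,0,-15],[0,0,-25],[0,0,-35],[0,0,-40],[0,0,-40],[0,0,-40],[0,0,-40]],"grip":[0.08,0.08,0.08,0.08,0.08,0.08,0.08,0.08]}'
python3 - <<'E'
from m import *
s=state();p,d=read_camera("wrist");C=cam("wrist",s);np.savez("w7.npz",p=p,d=d,tp=s["tcp_pos"],tr=s["tcp_rot"])
print(foot(p,d,C,(.532,.0468),rad=.03)[:4])
go([((.532,.0468,.014),34,0),((.532,.0468,.014),35,0)])
E
```

```text
clock: 16.5
tcp_pos: [0.5296, 0.0475, 0.0753]
tcp_rot: [-3.003, -0.918, 0.006]
ft_force: [0.1, -0.7, 0.3]
width: 0.539
grasp_force: 0.0
(array([534.8,  48.6]), array([44.2, 26.5]), 34.9, np.float64(0.0362))
dp [1.0, 1.4, 62.3] ang [-0.0, 0.1, 0.0]
dp [1.0, 1.4, 62.3] ang [-0.0, 0.1, -1.0]
```

```bash
python3 -m creep '{"dp":[[1.5,0.5,30],[1.5,0.5,52],[1.5,0.5,61.5],[1.5,0.5,61.5],[1.5,0.5,61.5],[1.5,0.5,61.5],[1.5,0.5,61.5]],"angular":[[0,0,-0.5],[0,0,-0.5],[0,0,-0.5],[0,0,-0.5],[0,0,-0.5],[0,0,-0.5],[0,0,-0.5]],"grip":[0.08,0.08,0.08,0.08,-1,-1,-1]}'
python3 - <<'E'
from h import *
go([((.487,.2873,.12),-6,0)])
E
```

```text
clock: 17.42
tcp_pos: [0.5331, 0.0475, 0.016]
tcp_rot: [3.0, 0.931, 0.001]
ft_force: [-0.9, 0.4, 6.6]
width: 0.282
grasp_force: 60.2
dp [97.8, -223.7, -104.1] ang [0.0, -0.0, 40.5]
```

```bash
python3 -m creep '{"dp":[[0,0,-20],[0,0,-60],[5,-10,-100],[25,-55,-104],[45,-100,-104],[64,-145,-104],[83,-190,-104],[96,-220,-104],[98,-224,-104],[98,-224,-104],[98,-224,-104]],"angular":[[0,0,0],[0,0,0],[0,0,5],[0,0,13],[0,0,22],[0,0,31],[0,0,38],[0,0,40.5],[0,0,40.5],[0,0,40.5],[0,0,40.5]],"grip":[-1,-1,-1,-1,-1,-1,-1,-1,-1,-1,-1]}'
python3 - <<'E'
from m import *
s=state();p,d=read_camera("wrist");C=cam("wrist",s);np.savez("w8.npz",p=p,d=d,tp=s["tcp_pos"],tr=s["tcp_rot"])
print(foot(p,d,C,s["tcp_pos"],rad=.035,z0=s["tcp_pos"][2]-.005,z1=s["tcp_pos"][2]+.02)[:4],foot(p,d,C,s["tcp_pos"],rad=.05,z0=s["tcp_pos"][2]+.002,z1=s["tcp_pos"][2]+.015)[:4])
print(foot(p,d,C,(.481,.2355),rad=.035,z0=.032,z1=.07)[:4])
go([((.487,.2873,.032),-6,0)])
E
```

```text
clock: 18.8
tcp_pos: [0.4862, 0.2867, 0.1184]
tcp_rot: [3.136, -0.167, -0.003]
ft_force: [0.2, 0.2, -2.2]
width: 0.28
grasp_force: 59.4
(array([487.9, 287.9]), array([44.5, 41.8]), 45.1, np.float64(0.1384)) (array([486.8, 284.1]), array([45.2, 37.6]), -67.5, np.float64(0.1334))
(array([481.3, 237. ]), array([31.9, 20.8]), -4.9, np.float64(0.0525))
dp [0.9, -0.7, 86.4] ang [0.0, 0.1, -0.1]
```

```bash
python3 -m creep '{"dp":[[0.8,-0.6,30],[0.8,-0.6,55],[0.8,-0.6,67],[0.8,-0.6,75],[0.8,-0.6,81],[0.8,-0.6,85],[0.8,-0.6,86],[0.8,-0.6,86]],"angular":[[0,0,0],[0,0,0],[0,0,0],[0,0,0],[0,0,0],[0,0,0],[0,0,0],[0,0,0]],"grip":[-1,-1,-1,-1,-1,-1,-1,-1]}'
```

```text
clock: 19.85
tcp_pos: [0.4868, 0.2884, 0.0328]
tcp_rot: [3.137, -0.165, -0.002]
ft_force: [-0.1, 0.3, -0.8]
width: 0.284
grasp_force: 59.4
```

```bash
python3 -m creep '{"dp":[[0,0,0.8],[0,0,0.8],[0,0,0.8],[0,0,0.8],[0,0,-20],[0,0,-60],[0,0,-110],[0,0,-160],[0,0,-160]],"angular":[[0,0,0],[0,0,0],[0,0,0],[0,0,0],[0,0,0],[0,0,0],[0,0,0],[0,0,0],[0,0,0]],"grip":[-1,-0.05,-0.05,-0.05,-0.05,-0.05,0,0.2,0.2]}'
python3 - <<'E'
from m import *
s=state();p,d=read_camera("wrist");C=cam("wrist",s);np.savez("w9.npz",p=p,d=d,tp=s["tcp_pos"],tr=s["tcp_rot"])
for c in((.481,.2355),(.487,.2873)): print(foot(p,d,C,c,rad=.033,z0=.032,z1=.07)[:4])
go([((.60,-.04,.18),-6,0),((.60,-.04,.12),-6,0)])
E
```

```text
clock: 20.98
tcp_pos: [0.49, 0.2894, 0.1981]
tcp_rot: [-3.134, 0.165, -0.013]
ft_force: [0.0, 0.7, 0.7]
width: 0.596
grasp_force: 0.0
(array([481.2, 237.1]), array([31.7, 20.3]), -4.1, np.float64(0.0523))
(array([488.4, 288.6]), array([37.2, 26.2]), -5.8, np.float64(0.0527))
dp [145.5, 315.3, 14.8] ang [-0.1, -0.2, -0.0]
dp [145.4, 315.4, 74.8] ang [-0.1, -0.2, -0.0]
```

```bash
python3 -m creep '{"dp":[[5,60,0],[20,118,0],[60,165,5],[100,210,10],[130,260,15],[145,305,15],[145,315,15],[145,315,15]],"angular":[[0,0,0],[0,0,0],[0,0,0],[0,0,0],[0,0,0],[0,0,0],[0,0,0],[0,0,0]],"grip":[0.25,0.25,0.25,0.25,0.25,0.25,0.25,0.25]}'
python3 - <<'E'
from m import *
s=state();p,d=read_camera("wrist");C=cam("wrist",s);np.savez("w10.npz",p=p,d=d,tp=s["tcp_pos"],tr=s["tcp_rot"])
f=foot(p,d,C,(.657,-.052),rad=.045);print(f[:4]); v,u=np.nonzero(f[4]);print(v.min(),v.max(),u.min(),u.max())
c=f[0]/1000
go([((*c,.08),f[2],0),((*c,.0145),f[2],0)])
E
```

```text
clock: 22.02
tcp_pos: [0.597, -0.04, 0.1759]
tcp_rot: [-3.136, 0.167, 0.007]
ft_force: [-0.3, -0.3, 0.1]
width: 0.624
grasp_force: 0.0
(array([655.1, -51.7]), array([60.4, 32.1]), -6.4, np.float64(0.0367))
69 142 307 346
dp [59.3, 6.5, 96.0] ang [-0.0, 0.2, 0.4]
dp [59.6, 6.5, 161.5] ang [-0.0, 0.2, 0.4]
```

```bash
python3 -m creep '{"dp":[[30,3,30],[59,6.5,60],[59,6.5,100],[59,6.5,135],[59,6.5,155],[59,6.5,162],[59,6.5,162],[59,6.5,162],[59,6.5,162],[59,6.5,162]],"angular":[[0,0,0.4],[0,0,0.4],[0,0,0.4],[0,0,0.4],[0,0,0.4],[0,0,0.4],[0,0,0.4],[0,0,0.4],[0,0,0.4],[0,0,0.4]],"grip":[0.25,0.25,0.25,0.25,0.25,0.25,0.25,-1,-1,-1]}'
python3 - <<'E'
from h import *
go([((.50,.0,.14),-6,0),((.4935,.345,.14),-6,0)])
E
```

```text
clock: 23.32
tcp_pos: [0.6572, -0.0532, 0.0174]
tcp_rot: [3.136, -0.176, 0.003]
ft_force: [-1.7, 0.1, 6.3]
width: 0.351
grasp_force: 60.6
dp [-162.0, -35.2, -122.9] ang [0.0, -0.1, -0.4]
dp [-207.1, -377.3, -123.2] ang [0.0, -0.1, -0.4]
```

```bash
python3 -m creep '{"dp":[[0,0,-15],[0,0,-50],[-20,-5,-95],[-65,-20,-123],[-115,-40,-123],[-155,-75,-123],[-175,-130,-123],[-183,-190,-123],[-191,-250,-123],[-198,-305,-123],[-205,-355,-123],[-207,-377,-123]],"angular":[[0,0,0],[0,0,0],[0,0,0],[0,0,0],[0,0,0],[0,0,0],[0,0,-0.4],[0,0,-0.4],[0,0,-0.4],[0,0,-0.4],[0,0,-0.4],[0,0,-0.4]],"grip":[-1,-1,-1,-1,-1,-1,-1,-1,-1,-1,-1,-1]}'; python3 -m creep '{"dp":[[0,0,0],[0,0,0]],"angular":[[0,0,0],[0,0,0]],"grip":[-1,-1]}'
python3 - <<'E'
from m import *
s=state();p,d=read_camera("wrist");cv2.imwrite("pics/w11.png",p)
go([((.4935,.345,.0334),-6,0)])
E
```

```text
clock: 24.82
tcp_pos: [0.4916, 0.3475, 0.139]
tcp_rot: [-3.137, 0.161, 0.003]
ft_force: [-0.1, -0.6, -1.7]
width: 0.354
grasp_force: 59.9
clock: 25.08
tcp_pos: [0.4924, 0.3441, 0.1386]
tcp_rot: [3.136, -0.166, -0.003]
ft_force: [-0.1, -0.3, -1.9]
width: 0.352
grasp_force: 59.9
dp [1.1, -1.3, 105.1] ang [0.1, 0.1, -0.1]
```

View pics/w11.png

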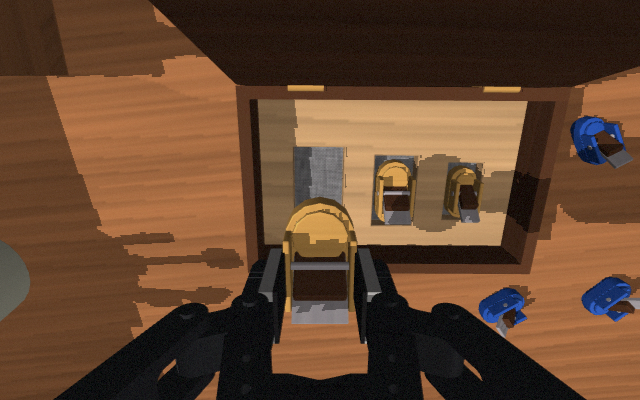

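Medium (395,190) and small (464,193) sit in their recesses; the large hangs straight above its own (320,170). Lowering.

```bash
python3 -m creep '{"dp":[[2.2,-1.2,35],[2.2,-1.2,65],[2.2,-1.2,83],[2.2,-1.2,93],[2.2,-1.2,99],[2.2,-1.2,103],[2.2,-1.2,105],[2.2,-1.2,105]],"angular":[[0,0,0],[0,0,0],[0,0,0],[0,0,0],[0,0,0],[0,0,0],[0,0,0],[0,0,0]],"grip":[-1,-1,-1,-1,-1,-1,-1,-1]}'
```

```text
clock: 26.12
tcp_pos: [0.4947, 0.346, 0.0338]
tcp_rot: [3.137, -0.165, -0.002]
ft_force: [0.2, -0.1, -2.4]
width: 0.352
grasp_force: 59.9
```

```bash
python3 -m creep '{"dp":[[0,0,0.5],[0,0,0.5],[0,0,0.5],[0,0,0.5],[0,0,-20],[0,0,-60],[0,0,-110],[-30,30,-160],[-30,60,-160],[-30,60,-160]],"angular":[[0,0,0],[0,0,0],[0,0,0],[0,0,0],[0,0,0],[0,0,0],[0,0,0],[0,0,0],[0,0,0],[0,0,0]],"grip":[-1,0.05,0.05,0.05,0.05,0.05,0.05,0.1,0.1,0.1]}'
python3 - <<'E'
from m import *
s=state();p,d=read_camera("wrist");C=cam("wrist",s);cv2.imwrite("pics/w12.png",p)
for c in((.481,.2355),(.487,.2873),(.4935,.345)): print(foot(p,d,C,c,rad=.036 if c[1]>.3 else .031,z0=.032,z1=.07)[:4])
E
```

```text
clock: 27.38
tcp_pos: [0.4592, 0.2885, 0.196]
tcp_rot: [-3.136, 0.168, -0.002]
ft_force: [-0.2, 0.6, 1.2]
width: 0.546
grasp_force: 0.0
(array([480.8, 236.9]), array([31.9, 20.3]), -6.6, np.float64(0.0521))
(array([486. , 288.7]), array([42.4, 26.9]), -9.0, np.float64(0.0526))
(array([493.2, 346.1]), array([54.1, 32.5]), -6.1, np.float64(0.0524))
```

View pics/w12.png

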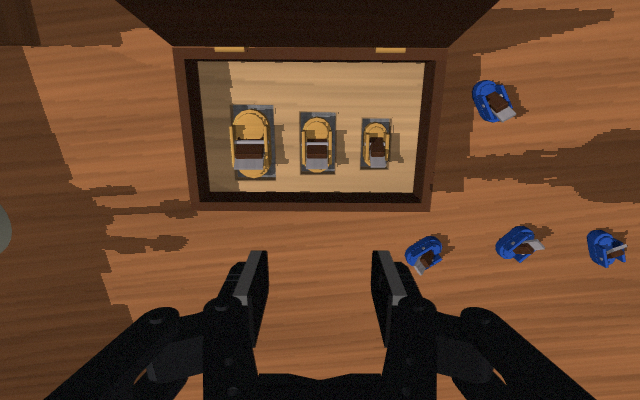

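All three planes sit level in their recesses at (253,143), (317,143) and (376,143), with their tops at 52 mm (16 + 36). The lid stands open and the gripper is clear.

```bash
python3 -c "from plant import *; print(hand_in())"
```

```text
the job is handed in; nothing more can be done
None
```

The plane case (the left one) stands open with all three brass planes fully home in their own recesses, and the job was handed in at about 27 s; I opened the stone case first to see which it was, then shut it again.

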